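# Gauge the length of an offcut

## Robot

A 7-joint arm with a two-finger parallel gripper is mounted at the origin on a cart in front of the work surface, level with it; the furniture and walls round the work are solid. World frame = base frame: x ahead of the robot, y to its left, z up, the work surface at z = 0. Lengths are in mm, angles in degrees, forces in N, time in s.
With the tool pointing down it reaches from about 400 to 850 mm from the base axis. Payload 6.9 kg.
Tool frame: the origin (TCP) lies midway between the tips of the shut fingers; the grasp point (between the pads) lies 19 mm behind it; z points along the fingers, y is the line along which they close (so a half turn about z gives the same grasp; the last joint's range is limited). The gripper opens to 85 mm and grips with 20 to 120 N. Pads are 22 mm wide; open, the fingers measure 114 mm over their backs; the gripper's body (76 mm by 85 mm) begins 54 mm behind the grasp point. The pads swing forward as they close: fully open they stand 13 mm farther back than shut.
Start: joints at [82.936, 29.078, -13.613, 85.955, 7.202, 65.827, -8.869], TCP at [141.726, -608.708, 231.275] pointing down, gripper open.
Joint ranges: [-176.47, 176.47], [-13.61, 117.27], [-81.72, 77.17], [0.22, 143.17], [-87.28, 267.28], [10, 112.55], [-165.47, 165.47]. Speed limits (degrees/s): [136.94, 136.94, 180, 180, 180, 180, 180].

## Interface

Orientations are given as a 3x3 rotation matrix whose columns are the frame's x, y, z axes.
In Python, from station import get_state, cams, arm gives the robot as it stands.
- The arm moves only by the shell command python3 -m pendant 'ROWS' [FORCE]. ROWS is JSON, a list of rows, each a list of 3 entries, a list of its own where there are three numbers: the shift along the tool's x, y, z normalised to -1 to 1, where 1 is 15 cm, then the turn, a rotation vector about the tool's x, y, z normalised to -1 to 1, where 1 is 60 degrees, then the opening, from -1 (shut) to 1 (fully open). In form: [[[dx, dy, dz], [ax, ay, az], claw], ...]. A call has 1 to 12 rows; each row shifts and turns the commanded pose from where the row before left it, along the tool's axes as they then stand; what a row does not reach is not made up. A row lasts 1/10 s, in which the tool goes at most 50 mm and 8.59 degrees, less where a joint would pass 70% of its speed; a pose out of reach is approached as far as the arm can. A call with a number of a shift or a turn outside -1 to 1 is refused whole. A call with a gripper value outside its range is refused whole. The fingers move at their own pace and stop on an object; FORCE is the grip in N (left out, the last holds). Time passes only in rows, so rows that do not move let the fingers close. It gives the time, the measured TCP pose, the force, the opening and the grip force at its end, in the units of the state.
- get_state(): the state, without advancing time (a new reading comes with each control period).
- cams.get_image(name): name is "scene" or "top"; returns a dict with "image" (400x640x3 uint8, blue, green, red), "mtx" (3x3 intrinsics, pixels), "dist_coeffs" ([k1, k2, p1, p2, k3] as OpenCV has them; the pictures are not rectified), "R" (3x3) and "t" (3): a world point X has camera coordinates R X + t. Camera axes: x right, y down, z forward; pixel columns grow to the right and rows downward; lengths in mm; the calibration is good to about 2 mm. A picture is of the moment at which its call begins. There is no depth.
- arm.finish_job(): hands the job in; it is judged then, once.
The state is a dict: "time_s": time; "joints": joint angles; "joint_velocities": joint speeds; "joint_torque": joint torques, N m; "tool_pos": TCP position; "ee_rot": TCP orientation; "contact_force": force on the tool from outside, world axes, zero at the start; "wrist_torque": the same for the moment, N m; "opening": finger opening in mm; "grip_force": force on a finger pad.
Only numpy, scipy, OpenCV 4.12 (cv2) and the standard library are available. Lean on these libraries where they do the work, as an engineer would, in place of code of your own. Each camera call takes 0.05 s, during which the arm holds its last target. There are 200 camera calls.

## Task

Check the length of the small pine offcut: lay it flat and lengthwise between the jaws of the bench gauge and let go of it. Then slide the gauge's jaw by its knob until the offcut is nipped against the sprung anvil and the dial needle stands between the two heavy marks, never driving it far past the second, and leave it like that. Do not disturb the square block or the tape measure.

Things in the scene. Friction and masses are not known exactly. Their poses are not given: they have to be found in the camera images.
- gauge: bench length gauge fixed on four feet: grey bed 330 (x) x 100 (y) mm, top of its 62 mm wide steel strip, where work lies, 19 mm above the bench. Origin: at bench level under the bed's centre; +x runs along the bed from sliding jaw to sprung anvil and dial; z up. Anvil housing 54 mm wide, 59 mm high, from x = +106 mm; the 72 mm dial over it (x = 125 to 185 mm) reaches 120 mm above the bench
- anvil_face (a point): centre line of the sprung anvil's upright contact face (44 mm wide, from 3 to 37 mm above the strip), 11 mm above the strip; at rest it lies at x = +80 mm in the gauge's frame; same axes as the gauge; moves with the anvil
- anvil (a joint): how far the anvil is pushed back along the gauge's +x, 0 (rest) to 0.012 m (end stop); its spring gives about 1 N plus 0.6 N per mm. It turns the dial needle clockwise 0.15 rad per mm; the heavy dial marks are at 0.003 and 0.008 m
- jaw_face (a point): centre line of the sliding jaw's upright contact face (44 mm wide, from 3 to 37 mm above the strip), 11 mm above the strip; same axes as the gauge; moves with the jaw
- jaw_knob (a point): top centre of the sliding jaw's upright black knob (24 mm across, 36 mm high, top 66 mm above the bench), 55 mm behind the jaw face; 29 mm free between knob and the 14 mm thick, 37 mm high jaw. The carriage under the knob (66 mm wide, top 11 mm above the strip) reaches 25 mm behind the knob's axis
- jaw (a joint): how far the jaw is slid along the gauge's +x towards the anvil, 0 (open, 155 mm between jaw face and resting anvil face) to 0.080 m (end stop); stiff: it needs about 8 N to slide and stays where it is left
- offcut: the small pine offcut, 100 (x) x 45 (y) x 22 (z) mm, 60 g, lying flat on the bench; origin: centre of its underside, x along its length
- block: square beech block, 60 x 60 x 30 mm; leave alone; origin: centre of its underside
- tape_measure: rust-red tape measure, 35 x 73 x 55 mm; leave alone; origin: centre of its underside

How it is judged (in metres and radians):
On the way, in this order (a step that is already met when the one before it is completed fails the run):
1. the offcut lies flat on the gauge's bed between the jaws, lengthwise, let go (x of offcut in the frame of gauge between -0.04 and 0.05 m and y of offcut in the frame of gauge between -0.022 and 0.022 m and z of offcut in the frame of gauge below 0.045 m and angle between the z axis of offcut and the z axis of gauge, either way round below 0.1 rad and angle between the x axis of offcut and the x axis of gauge, either way round below 0.3 rad and contact force between the fingers and offcut below 0.1 N), for 0.2 s.
2. the offcut presses the anvil back until the needle is between the marks (value of joint anvil between 0.003 and 0.008 m), for 0.2 s.
At the end, for the whole second after the job is handed in: the offcut lies flat and lengthwise (0.1 rad) within 25 mm of the bed's centre line, nipped between jaw and anvil (faces 100 mm apart, its centre 50 mm from the anvil face, each within 4 mm); the anvil stays pushed back 3 to 8 mm (needle between the heavy marks); all at rest (all of step 2 and x of offcut in the frame of anvil_face between -0.054 and -0.046 m and x of jaw_face in the frame of anvil_face between -0.104 and -0.096 m and y of offcut in the frame of gauge between -0.025 and 0.025 m and z of offcut in the frame of gauge below 0.045 m and angle between the z axis of offcut and the z axis of gauge, either way round below 0.1 rad and angle between the x axis of offcut and the x axis of gauge, either way round below 0.1 rad and linear speed of offcut below 0.01 m/s); the robot touches nothing.
It fails at once if the anvil is driven back more than 10 mm (needle far past the second mark) (value of joint anvil above 0.01 m).
It fails at once if the square block is disturbed (moved over 30 mm) (distance of block from where it was at the start of the episode above 0.03 m).
It fails at once if the tape measure is disturbed (moved over 30 mm) (distance of tape_measure from where it was at the start of the episode above 0.03 m).
It also fails if it takes over 51 s, if anything falls off the work surface, if the arm or the gripper's body presses on something with over 40 N, if the wrist force passes 120 N, or if a joint passes its speed limit or range.

## Working session

There is one attempt and no reset: what is moved stays moved. The work goes in short steps, Python scripts to look and compute and a shell command to move; the robot and the scene stay as the last step left them, time stands still between calls to the robot, and variables do not carry over. Pictures are saved under pics/ and viewed, at most 10 in all, crops included, and the job is handed in when it is done.

```bash
mkdir -p pics; ls; python3 - <<'E'
from station import get_state,cams
import cv2,numpy as np
for n in("scene","top"):
    c=cams.get_image(n);cv2.imwrite(f"pics/{n}0.png",c["image"])
    R=np.array(c["R"]);print(n,-R.T@np.array(c["t"]).ravel(),R[2],c["dist_coeffs"])
s=get_state();print(s["tool_pos"],s["ee_rot"],s["opening"],s["time_s"])
E
```

```text
pics
scene [179.32021187 341.7705325  751.3448074 ] [ 0.43474741 -0.47105273 -0.76753111] [0.02692706 0.         0.         0.         0.        ]
top [ 367.10153992  -65.8500789  1003.82262408] [ 0.22558356 -0.01283554 -0.97413927] [-0.08228256  0.          0.          0.          0.        ]
[ 141.56390801 -608.2939059   230.51950961] [[ 9.73947651e-01  2.26772578e-01 -4.14353883e-04]
 [ 2.26772950e-01 -9.73946422e-01  1.54820883e-03]
 [-5.24671747e-05 -1.60183860e-03 -9.99998716e-01]] 85.40688581545086 0.1
```

View pics/scene0.png

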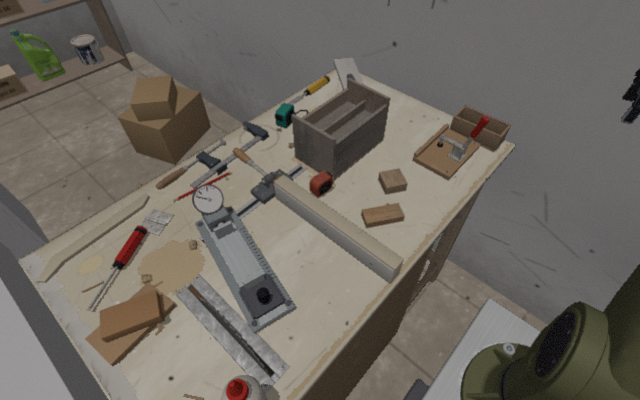

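View pics/top0.png

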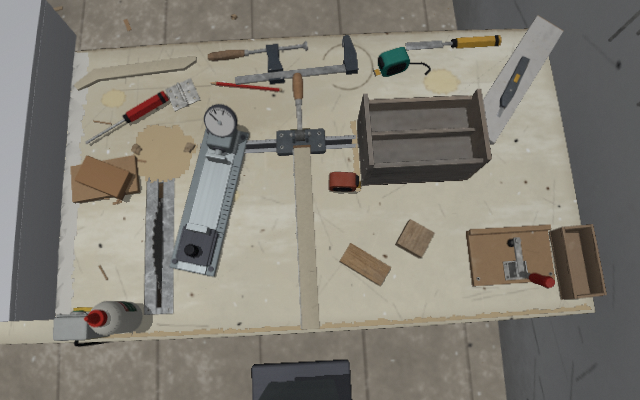

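The scene view shows the offcut at (383,214), block at (393,181), gauge from knob (264,296) to dial (208,199). In the top view the offcut is at (366,264), block at (415,238), tape at (343,181), knob at (193,251) and dial at (221,120). A long beam lies between the offcut and the gauge.

```bash
cat > h.py <<'E'
import cv2,numpy as np
from station import get_state,cams
def get(n):
    c=cams.get_image(n)
    for k in("mtx","dist_coeffs","R","t"):c[k]=np.array(c[k],float)
    c["t"]=c["t"].ravel();return c
def ray(c,p):
    u=cv2.undistortPoints(np.array(p,float).reshape(-1,1,2),c["mtx"],c["dist_coeffs"]).reshape(-1,2)
    d=np.c_[u,np.ones(len(u))]@c["R"];return -c["R"].T@c["t"],d
def plane(c,p,z):
    o,d=ray(c,p);return o+d*((z-o[2])/d[:,2])[:,None]
def tri(c1,p1,c2,p2):
    o1,d1=ray(c1,p1);o2,d2=ray(c2,p2);r=[]
    for a,b in zip(d1,d2):
        s=np.linalg.lstsq(np.c_[a,-b],o2-o1,rcond=None)[0];x,y=o1+a*s[0],o2+b*s[1]
        r.append([*(x+y)/2,np.linalg.norm(x-y)])
    return np.array(r)
def proj(c,X):
    return cv2.projectPoints(np.array(X,float).reshape(-1,1,3),cv2.Rodrigues(c["R"])[0],c["t"],c["mtx"],c["dist_coeffs"])[0].reshape(-1,2)
def crop(c,x,y,w,h,k): return cv2.resize(c["image"][y:y+h,x:x+w],None,fx=k,fy=k,interpolation=cv2.INTER_CUBIC)
E
python3 - <<'E'
from h import *
s=get("scene");t=get("top")
a=crop(t,160,95,100,190,3);b=crop(s,190,175,115,160,3)
c=crop(t,330,210,110,80,3);d=crop(s,350,160,80,80,3)
im=np.zeros((600,800,3),np.uint8)
im[:570,:300]=a; im[:480,300:645]=b
cv2.imwrite("pics/g.png",im)
im=np.zeros((240,580,3),np.uint8);im[:,:330]=c;im[:,335:575]=d
cv2.imwrite("pics/o.png",im)
E
```

```text
(no output)
```

View pics/g.png

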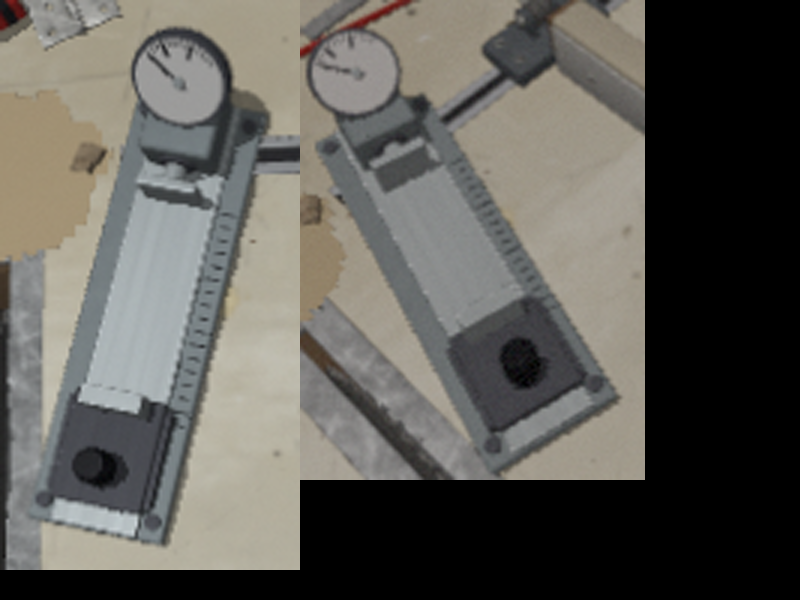

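View pics/o.png

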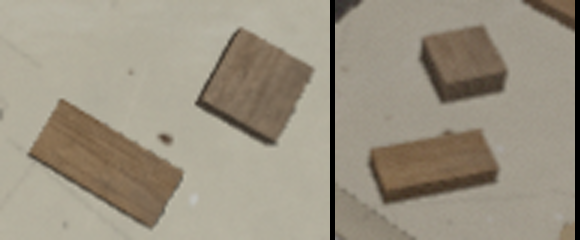

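Gauge crop: the needle is at rest, the jaw is fully open, and the bed corners are visible at the near end and the far right. Offcut crop: its four top-face corners are visible in both views, and the block is clear beside it.

```bash
python3 - <<'E'
from h import *
np.set_printoptions(precision=1,suppress=True)
s=get("scene");t=get("top")
f=lambda P,ox,oy,dx:[((x-dx+.5)/3-.5+ox,(y+.5)/3-.5+oy) for x,y in P]
T=f([(62,99),(183,171),(154,223),(30,150)],330,210,0);S=f([(371,150),(482,130),(497,167),(384,187)],350,160,335)
X=tri(t,T,s,S);print("offcut",X)
for c,P in((t,T),(s,S)):
    Y=plane(c,P,22);l=(Y[1]+Y[2]-Y[0]-Y[3])/2;print(Y.mean(0),np.linalg.norm(l),np.degrees(np.arctan2(l[1],l[0])))
# names: nearR, nearL, farR, knob top, dial centre
T=f([(166,544),(33,515),(268,112),(92,465),(181,85)],160,95,0);S=f([(617,398),(495,472),(425,97),(520,358),(357,75)],190,175,300)
X=tri(t,T,s,S);print("gauge",X)
for c,P in((t,T),(s,S)):
    Y=plane(c,P[:3],15);print(Y);l=Y[2]-Y[0];print(np.linalg.norm(l),np.degrees(np.arctan2(l[1],l[0])), np.linalg.norm(Y[1]-Y[0]),plane(c,[P[3]],66))
# beam end top: top px (308,320) near end; scene (385,280)
print("beam",tri(t,[(309,322),(303,150)],s,[(392,268),(281,181)]))
print("block/tape",plane(t,[(415,238)],30),plane(t,[(343,181)],50))
E
```

```text
offcut [[ 495.5 -147.5   22.1    2.6]
 [ 439.4 -229.1   21.4    4. ]
 [ 406.  -205.2   21.     1.1]
 [ 461.1 -122.    26.     1. ]]
[ 451.6 -175.5   22. ] 98.99808856094384 -124.07561351068684
[ 449.8 -176.8   22. ] 98.70801274313371 -125.2546769104069
gauge [[442.3 144.3   4.3   1.6]
 [466.1 238.2   8.4   3.9]
 [763.6  63.5   3.5   4.2]
 [493.5 183.   56.9   3.4]
 [756.8 115.1  84.2   1.1]]
[[442.1 142.4  15. ]
 [467.1 237.3  15. ]
 [760.8  63.2  15. ]]
328.3753973233828 -13.954837506903704 98.12657872579122 [[493.8 181.6  66. ]]
[[437.8 146.8  15. ]
 [461.8 238.2  15. ]
 [752.4  66.9  15. ]]
324.6101013518379 -14.237717648958228 94.54456553066397 [[487.8 184.3  66. ]]
beam [[337.1 -51.8  41.    2.7]
 [695.1 -58.   56.4   3.5]]
block/tape [[ 497.7 -283.8   30. ]] [[ 625.  -138.4   50. ]]
```

Offcut centre is about (450.5, -176), long axis at 55.3°. Gauge origin is about (615, 151) with +x at -14.1°. Moving above the offcut.

```bash
cat >> h.py <<'E'
def need(x,y,z,yaw):
    """shift (pendant units, in present tool axes) and turn about tool z to bring TCP there, tool y at yaw deg (mod 180)"""
    s=get_state();R=np.array(s["ee_rot"]);d=R.T@(np.array([x,y,z])-s["tool_pos"])
    a=np.degrees(np.arctan2(R[1,1],R[0,1]));w=(yaw-a+90)%180-90
    q=np.deg2rad(w);Rz=cv2.Rodrigues(np.array([0,0,q]))[0]
    print("t%.1f"%s["time_s"],np.round(s["tool_pos"],1),"yawy %.1f"%a,"tilt",np.round(R[:,2],3),"open %.1f grip %.1f"%(s["opening"],s["grip_force"]),"F",np.round(s["contact_force"],1))
    print("shift",np.round(d/150,3),"turn z %.3f"%(-w/60),"shift after turn",np.round((Rz@R).T@(R@d)/150,3))
E
r='[[0.222,-0.195,0],[0,0,0],1]'
python3 -m pendant '[[[0.222,-0.195,0],[0,0,0],1],[[0.222,-0.195,0],[0,0,0],1],[[0.222,-0.195,0],[0,0,0],1],[[0.222,-0.195,0],[0,0,0],1],[[0.222,-0.195,0],[0,0,0],1],[[0.222,-0.195,0],[0,0,0],1],[[0.222,-0.195,0],[0,0,0],1],[[0.222,-0.195,0],[0,0,0],1],[[0.222,-0.195,0],[0,0,0],1],[[0.222,-0.195,0],[0,0,0],1],[[0.222,-0.195,0],[0,0,0],1],[[0.222,-0.195,0],[0,0,0],1]]' 50
python3 -m pendant '[[[0,0,0],[0,0,-0.14],1],[[0,0,0],[0,0,-0.14],1],[[0,0,0],[0,0,-0.14],1],[[0,0,0],[0,0,-0.14],1],[[0,0,0],[0,0,-0.14],1],[[0,0,0],[0,0,0],1],[[0,0,0],[0,0,0],1]]'
python3 -c "
from h import *
need(450.5,-176,60,-34.7)"
```

```text
time_s: 1.5
tool_pos: [452.1, -174.7, 231.5]
ee_rot: [[0.974, 0.227, 0.0], [0.227, -0.974, -0.0], [0.0, 0.0, -1.0]]
contact_force: [0.7, -1.5, -0.5]
opening: 85.6
grip_force: 0.0
time_s: 2.2
tool_pos: [451.3, -176.4, 231.3]
ee_rot: [[0.576, 0.818, 0.0], [0.818, -0.576, 0.0], [0.0, 0.0, -1.0]]
contact_force: [0.3, -0.0, -0.2]
opening: 85.7
grip_force: 0.0
t2.2 [ 451.3 -176.4  231.3] yawy -35.2 tilt [ 0.  0. -1.] open 85.7 grip 0.0 F [ 0.3 -0.  -0.2]
shift [-1.000e-03 -6.000e-03  1.142e+00] turn z -0.008 shift after turn [-1.000e-03 -6.000e-03  1.142e+00]
```

```bash

python3 -m pendant '[[[0,0,0.28],[0,0,0],1],[[0,0,0.28],[0,0,0],1],[[0,0,0.28],[0,0,0],1],[[0,0,0.28],[0,0,0],1],[[0,0,0.2],[0,0,0],1],[[0,0,0.1],[0,0,0],1],[[0,0,0.06],[0,0,0],1],[[0,0,0.05],[0,0,0],1],[[0,0,0],[0,0,0],1],[[0,0,0],[0,0,0],1]]'
python3 - <<'E'
from h import *
need(450.5,-176,0,-34.7)
s=get("scene");t=get("top")
im=np.zeros((400,800,3),np.uint8);im[:,:400]=crop(t,316,215,100,100,4);im[:,400:]=crop(s,335,150,100,100,4)
cv2.imwrite("pics/p1.png",im)
E
```

```text
time_s: 3.2
tool_pos: [451.8, -176.4, 2.4]
ee_rot: [[0.573, 0.82, 0.001], [0.82, -0.573, -0.0], [0.0, 0.001, -1.0]]
contact_force: [0.0, -0.5, 0.9]
opening: 85.3
grip_force: 0.0
t3.2 [ 451.8 -176.4    2.4] yawy -34.9 tilt [ 0.001 -0.    -1.   ] open 85.3 grip 0.0 F [ 0.  -0.5  0.9]
shift [-0.003 -0.008  0.016] turn z -0.004 shift after turn [-0.003 -0.009  0.016]
```

View pics/p1.png

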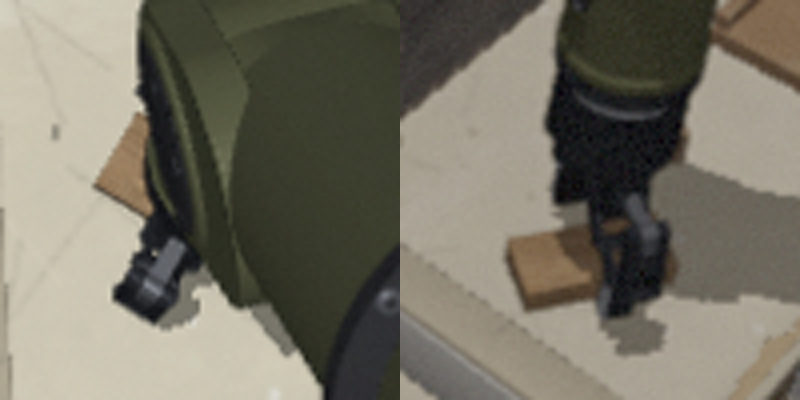

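The fingers straddle the offcut about mid-length, with its left end at (510,245) and right end at about (675,260) in the right crop. Closing.

```bash

python3 -m pendant '[[[0,0,0.02],[0,0,0],-1],[[0,0,0],[0,0,0],-1],[[0,0,0],[0,0,0],-1],[[0,0,0],[0,0,0],-1],[[0,0,0],[0,0,0],-1],[[0,0,0],[0,0,0],-1],[[0,0,0],[0,0,0],-1],[[0,0,0],[0,0,0],-1]]' 50
python3 -m pendant '[[[0,0,-0.2],[0,0,0],-1],[[0,0,-0.28],[0,0,0],-1],[[0,0,-0.28],[0,0,0],-1],[[0,0,-0.25],[0,0,0],-1],[[0,0,0],[0,0,0],-1],[[0,0,0],[0,0,0],-1]]'
python3 - <<'E'
from h import *
a=np.deg2rad(-14.1);o=np.array([615,151])+5*np.array([np.cos(a),np.sin(a)]);print(o)
need(*o,160,-104.1)
E
```

```text
time_s: 4.1
tool_pos: [451.3, -176.3, -0.9]
ee_rot: [[0.572, 0.82, 0.0], [0.82, -0.572, -0.0], [-0.0, 0.0, -1.0]]
contact_force: [-1.3, 0.3, 6.8]
opening: 44.0
grip_force: 51.5
time_s: 4.7
tool_pos: [451.4, -176.6, 150.8]
ee_rot: [[0.573, 0.82, 0.001], [0.82, -0.573, -0.001], [-0.0, 0.002, -1.0]]
contact_force: [-1.1, -0.3, -1.3]
opening: 44.5
grip_force: 51.4
[619.84936008 149.78192494]
t4.7 [ 451.4 -176.6  150.8] yawy -34.9 tilt [ 0.001 -0.001 -1.   ] open 44.5 grip 51.4 F [-1.1 -0.3 -1.3]
shift [ 2.427 -0.325 -0.062] turn z 1.153 shift after turn [ 0.559 -2.384 -0.066]
```

```bash

python3 -m pendant '[[[0.27,-0.036,-0.007],[0,0,0],-1],[[0.27,-0.036,-0.007],[0,0,0],-1],[[0.27,-0.036,-0.007],[0,0,0],-1],[[0.27,-0.036,-0.007],[0,0,0],-1],[[0.27,-0.036,-0.007],[0,0,0],-1],[[0.27,-0.036,-0.007],[0,0,0],-1],[[0.27,-0.036,-0.007],[0,0,0],-1],[[0.27,-0.036,-0.007],[0,0,0],-1],[[0.27,-0.036,-0.007],[0,0,0],-1]]'
python3 -m pendant '[[[0,0,0],[0,0,0.128],-1],[[0,0,0],[0,0,0.128],-1],[[0,0,0],[0,0,0.128],-1],[[0,0,0],[0,0,0.128],-1],[[0,0,0],[0,0,0.128],-1],[[0,0,0],[0,0,0.128],-1],[[0,0,0],[0,0,0.128],-1],[[0,0,0],[0,0,0.128],-1],[[0,0,0],[0,0,0.128],-1],[[0,0,0],[0,0,0],-1],[[0,0,0],[0,0,0],-1]]'
python3 - <<'E'
from h import *
need(619.8,149.8,60,-104.1)
E
```

```text
time_s: 5.6
tool_pos: [619.6, 151.7, 157.2]
ee_rot: [[0.572, 0.82, -0.003], [0.82, -0.572, -0.001], [-0.003, -0.002, -1.0]]
contact_force: [1.2, -0.6, 0.5]
opening: 44.1
grip_force: 51.4
time_s: 6.7
tool_pos: [619.2, 150.5, 158.1]
ee_rot: [[0.971, -0.238, -0.002], [-0.238, -0.971, -0.001], [-0.002, 0.002, -1.0]]
contact_force: [0.1, -0.2, 0.4]
opening: 43.8
grip_force: 51.3
t6.7 [619.2 150.5 158.1] yawy -103.8 tilt [-0.002 -0.001 -1.   ] open 43.8 grip 51.3 F [ 0.1 -0.2  0.4]
shift [0.006 0.002 0.654] turn z 0.006 shift after turn [0.006 0.002 0.654]
```

```bash

python3 -m pendant '[[[0,0,0.25],[0,0,0],-1],[[0,0,0.25],[0,0,0],-1],[[0,0,0.12],[0,0,0],-1],[[0,0,0],[0,0,0],-1],[[0,0,0],[0,0,0],-1]]'
python3 - <<'E'
from h import *
need(619.8,149.8,18.5,-104.1)
s=get("scene");t=get("top")
im=np.zeros((600,800,3),np.uint8);im[:570,:390]=crop(t,150,95,130,190,3);im[:480,400:]=crop(s,180,175,133,160,3)[:,:399].__class__((480,400,3),np.uint8) if 0 else cv2.resize(crop(s,180,175,133,160,3),(400,480))
cv2.imwrite("pics/p2.png",im)
E
```

```text
time_s: 7.2
tool_pos: [620.0, 150.6, 66.7]
ee_rot: [[0.971, -0.24, -0.001], [-0.24, -0.971, 0.0], [-0.001, 0.0, -1.0]]
contact_force: [1.7, -0.2, -0.7]
opening: 43.8
grip_force: 51.3
t7.2 [620.  150.6  66.7] yawy -103.9 tilt [-0.001  0.    -1.   ] open 43.8 grip 51.3 F [ 1.7 -0.2 -0.7]
shift [-0.     0.005  0.321] turn z 0.003 shift after turn [0.    0.005 0.321]
```

View pics/p2.png

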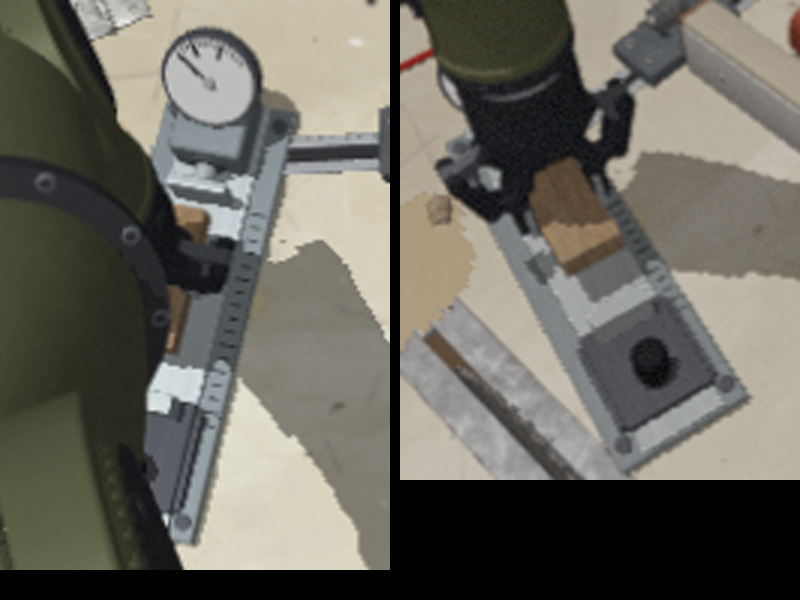

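The offcut hangs centred over the strip and aligned with it, clear of both the jaw and the anvil. Lowering.

```bash

python3 -m pendant '[[[0,0.005,0.15],[0,0,0],-1],[[0,0,0.1],[0,0,0],-1],[[0,0,0.03],[0,0,0],-1],[[0,0,0.015],[0,0,0],-1],[[0,0,0],[0,0,0],-1],[[0,0,0],[0,0,0],-1]]'
python3 -m pendant '[[[0,0,0.012],[0,0,0],-1],[[0,0,0.012],[0,0,0],-1],[[0,0,0],[0,0,0],-1]]'
```

```text
time_s: 7.9
tool_pos: [620.2, 150.0, 23.2]
ee_rot: [[0.97, -0.242, 0.001], [-0.242, -0.97, 0.0], [0.001, -0.001, -1.0]]
contact_force: [-0.0, -0.4, -1.0]
opening: 44.3
grip_force: 51.3
time_s: 8.2
tool_pos: [619.7, 149.7, 18.8]
ee_rot: [[0.97, -0.242, -0.0], [-0.242, -0.97, -0.0], [-0.0, 0.0, -1.0]]
contact_force: [-1.1, 0.2, -0.7]
opening: 44.1
grip_force: 51.3
```

```bash

python3 -m pendant '[[[0,0,0.01],[0,0,0],-1],[[0,0,0],[0,0,0],-1]]'
python3 -m pendant '[[[0,0,0],[0,0,0],0.3],[[0,0,0],[0,0,0],0.5],[[0,0,0],[0,0,0],0.5],[[0,0,0],[0,0,0],0.5],[[0,0,0],[0,0,0],0.5]]'
python3 -m pendant '[[[0,0,-0.1],[0,0,0],0.5],[[0,0,-0.2],[0,0,0],0.5],[[0,0,-0.25],[0,0,0],0.5],[[0,0,0],[0,0,0],0.5],[[0,0,0],[0,0,0],0.5]]'
python3 - <<'E'
from h import *
a=np.deg2rad(-14.1);o=np.array([615,151])-130*np.array([np.cos(a),np.sin(a)]);print(o)
need(*o,90,-104.1)
E
```

```text
time_s: 8.4
tool_pos: [619.9, 149.8, 18.2]
ee_rot: [[0.97, -0.242, 0.0], [-0.242, -0.97, 0.0], [0.0, -0.0, -1.0]]
contact_force: [-2.4, -1.0, 5.7]
opening: 43.7
grip_force: 52.0
time_s: 8.9
tool_pos: [619.8, 149.8, 17.3]
ee_rot: [[0.97, -0.242, -0.0], [-0.242, -0.97, 0.0], [-0.0, 0.0, -1.0]]
contact_force: [-0.2, -0.4, 0.1]
opening: 64.1
grip_force: 0.0
time_s: 9.4
tool_pos: [620.6, 150.0, 101.9]
ee_rot: [[0.97, -0.242, 0.003], [-0.242, -0.97, 0.001], [0.003, -0.002, -1.0]]
contact_force: [-0.7, -0.5, -0.5]
opening: 64.2
grip_force: 0.0
[488.91663801 182.66995153]
t9.4 [620.6 150.  101.9] yawy -104.0 tilt [ 0.003  0.001 -1.   ] open 64.2 grip 0.0 F [-0.7 -0.5 -0.5]
shift [-0.905  0.002  0.077] turn z 0.001 shift after turn [-0.904  0.003  0.077]
```

```bash

python3 -m pendant '[[[-0.3,0,0],[0,0,0],0.5],[[-0.3,0,0],[0,0,0],0.5],[[-0.3,0,0],[0,0,0],0.5],[[0,0,0.075],[0,0,0],0.5],[[0,0,0],[0,0,0],0.5],[[0,0,0],[0,0,0],0.5]]'
python3 - <<'E'
from h import *
need(488.9,182.7,34,-104.1)
s=get("scene");t=get("top")
im=np.zeros((600,800,3),np.uint8);im[:570,:390]=crop(t,150,95,130,190,3);im[:480,400:]=cv2.resize(crop(s,180,175,133,160,3),(400,480))
cv2.imwrite("pics/p3.png",im)
E
```

```text
time_s: 10.0
tool_pos: [489.5, 182.1, 88.3]
ee_rot: [[0.97, -0.243, -0.0], [-0.243, -0.97, -0.0], [-0.0, 0.001, -1.0]]
contact_force: [-0.2, -0.2, 0.1]
opening: 64.1
grip_force: 0.0
t10.0 [489.5 182.1  88.3] yawy -104.0 tilt [-0. -0. -1.] open 64.1 grip 0.0 F [-0.2 -0.2  0.1]
shift [-0.005 -0.003  0.362] turn z 0.001 shift after turn [-0.005 -0.003  0.362]
```

View pics/p3.png

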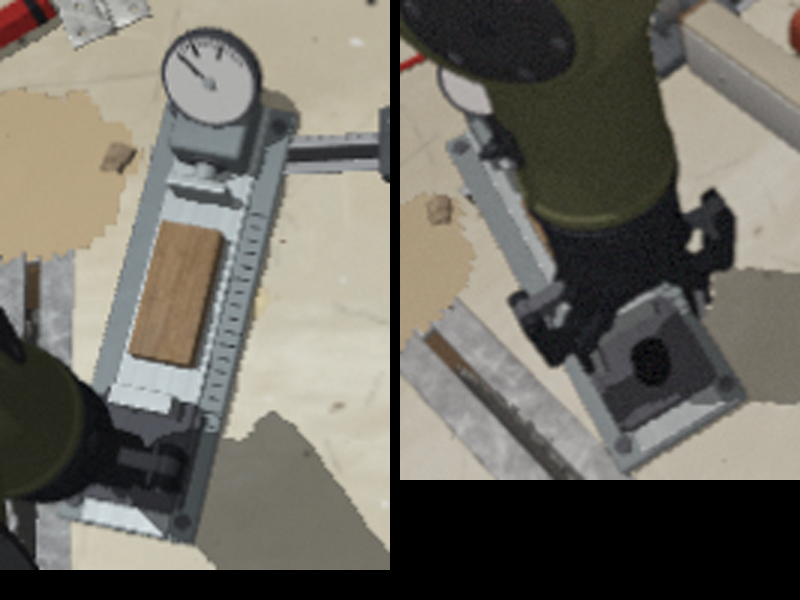

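The offcut lies flat, lengthwise and centred on the strip, from (190,222) to (165,367) in the left crop. The fingers are poised at the knob. Descending and pinching it.

```bash

python3 -m pendant '[[[-0.004,-0.002,0.15],[0,0,0],0.5],[[0,0,0.12],[0,0,0],0.5],[[0,0,0.06],[0,0,0],0.5],[[0,0,0.03],[0,0,0],0.5],[[0,0,0],[0,0,0],0.5],[[0,0,0],[0,0,0],0.5]]'
python3 -m pendant '[[[0,0,0],[0,0,0],-1],[[0,0,0],[0,0,0],-1],[[0,0,0],[0,0,0],-1],[[0,0,0],[0,0,0],-1],[[0,0,0],[0,0,0],-1],[[0,0,0],[0,0,0],-1],[[0,0,0],[0,0,0],-1]]' 50
python3 -c "
from h import *
need(488.9,182.7,34,-104.1)"
```

```text
time_s: 10.7
tool_pos: [488.8, 183.0, 35.1]
ee_rot: [[0.97, -0.242, 0.001], [-0.242, -0.97, 0.0], [0.001, -0.0, -1.0]]
contact_force: [-0.1, 0.3, 0.3]
opening: 64.0
grip_force: 0.0
time_s: 11.4
tool_pos: [488.8, 183.9, 35.4]
ee_rot: [[0.97, -0.242, 0.002], [-0.242, -0.97, 0.001], [0.001, -0.002, -1.0]]
contact_force: [-0.6, 2.1, 7.0]
opening: 22.7
grip_force: 49.0
t11.4 [488.8 183.9  35.4] yawy -104.0 tilt [ 0.002  0.001 -1.   ] open 22.7 grip 49.0 F [-0.6  2.1  7. ]
shift [0.003 0.007 0.009] turn z 0.002 shift after turn [0.003 0.007 0.009]
```

```bash

python3 -m pendant '[[[0.02,0,0],[0,0,0],-1],[[0.04,0,0],[0,0,0],-1],[[0.06,0,0],[0,0,0],-1],[[0.06,0,0],[0,0,0],-1],[[0.06,0,0],[0,0,0],-1],[[0.04,0,0],[0,0,0],-1],[[0.02,0,0],[0,0,0],-1],[[0,0,0],[0,0,0],-1],[[0,0,0],[0,0,0],-1],[[0,0,0],[0,0,0],-1]]'
python3 -m pendant '[[[0.015,0,0],[0,0,0],-1],[[0.015,0,0],[0,0,0],-1],[[0.015,0,0],[0,0,0],-1],[[0.015,0,0],[0,0,0],-1],[[0,0,0],[0,0,0],-1],[[0,0,0],[0,0,0],-1],[[0,0,0],[0,0,0],-1]]'
python3 - <<'E'
from h import *
need(488.9,182.7,34,-104.1)
t=get("top");cv2.imwrite("pics/p4.png",cv2.resize(crop(t,185,95,75,150,4),None,fx=1,fy=1))
E
```

```text
time_s: 12.4
tool_pos: [530.7, 173.2, 35.4]
ee_rot: [[0.971, -0.241, -0.001], [-0.241, -0.971, 0.001], [-0.001, -0.001, -1.0]]
contact_force: [-6.0, 1.8, 9.6]
opening: 22.3
grip_force: 49.4
time_s: 13.1
tool_pos: [537.9, 171.3, 35.3]
ee_rot: [[0.971, -0.24, -0.004], [-0.24, -0.971, 0.001], [-0.004, 0.0, -1.0]]
contact_force: [-10.3, 3.1, 13.5]
opening: 22.3
grip_force: 49.8
t13.1 [537.9 171.3  35.3] yawy -103.9 tilt [-0.004  0.001 -1.   ] open 22.3 grip 49.8 F [-10.3   3.1  13.5]
shift [-0.335  0.005  0.01 ] turn z 0.003 shift after turn [-0.335  0.006  0.01 ]
```

View pics/p4.png

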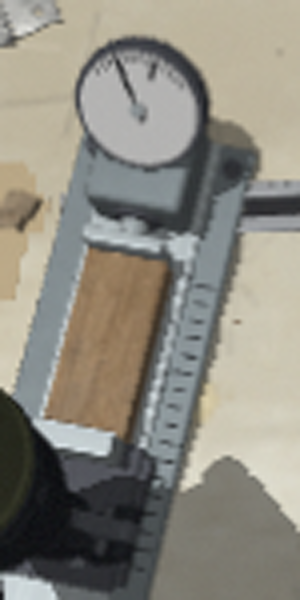

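The offcut is nipped between jaw and anvil, and the needle has moved from rest to near the first heavy mark, with its tip at (113,52). I'll measure needle angles numerically against the rest image.

```bash
cat >> h.py <<'E'
def needle(im):
    """darkness-vs-angle of dial (deg clockwise from image up) in the top view: needle and outer marks"""
    g=cv2.cvtColor(im,cv2.COLOR_BGR2GRAY)
    m=np.zeros_like(g);m[95:150,195:245]=(g[95:150,195:245]>150)*255
    m=cv2.morphologyEx(m,cv2.MORPH_OPEN,np.ones((5,5)))
    cs=cv2.findContours(m,0,2)[0];c=min((c for c in cs if cv2.contourArea(c)>200),key=lambda c:abs(c.mean((0,1))-[220,121]).sum())
    (cx,cy),(a,b),ang=cv2.fitEllipse(cv2.convexHull(c))
    th=np.arange(-100,100,1.);t=np.deg2rad(th);q=np.deg2rad(ang)
    Q=np.array([[np.cos(q),-np.sin(q)],[np.sin(q),np.cos(q)]]);A=Q@np.diag([a/2,b/2])@Q.T
    d=A@np.array([np.sin(t),-np.cos(t)])
    def prof(lo,hi): return np.mean([cv2.remap(g,(cx+r*d[0]).astype(np.float32)[None],(cy+r*d[1]).astype(np.float32)[None],1)[0] for r in np.linspace(lo,hi,8)],0)
    p=prof(.3,.6);w=np.clip(np.median(p)-p-15,0,None);k=np.argmax(w);s=slice(max(0,k-12),k+13)
    o=prof(.72,.88);from_=np.median(o)-o
    pk=[(int(th[i]),int(from_[i])) for i in range(3,197) if from_[i]>15 and from_[i]==from_[i-3:i+4].max()]
    return "c %.1f %.1f ax %.1f %.1f"%(cx,cy,a,b),"needle %.1f"%((w*th)[s].sum()/w[s].sum()),pk
E
python3 - <<'E'
from h import *
print(needle(cv2.imread("pics/top0.png")));print(needle(get("top")["image"]))
E
```

```text
('c 219.0 122.5 ax 22.7 28.7', 'needle -41.3', [(-41, 78), (-15, 65), (22, 52)])
('c 219.3 122.7 ax 23.5 29.8', 'needle -16.9', [(-16, 95), (18, 63)])
```

```bash

python3 -m pendant '[[[0.008,0,0],[0,0,0],-1],[[0.008,0,0],[0,0,0],-1],[[0,0,0],[0,0,0],-1],[[0,0,0],[0,0,0],-1],[[0,0,0],[0,0,0],-1],[[0,0,0],[0,0,0],-1]]'
python3 - <<'E'
from h import *
print(needle(get("top")["image"]))
E
```

```text
time_s: 13.8
tool_pos: [539.4, 170.9, 35.3]
ee_rot: [[0.971, -0.24, -0.005], [-0.24, -0.971, 0.001], [-0.005, 0.001, -1.0]]
contact_force: [-10.8, 3.1, 14.9]
opening: 22.6
grip_force: 50.0
('c 219.3 123.1 ax 22.6 30.0', 'needle -4.4', [(-6, 88), (17, 42)])
```

```bash

python3 -m pendant '[[[0.006,0,0],[0,0,0],-1],[[0,0,0],[0,0,0],-1],[[0,0,0],[0,0,0],-1],[[0,0,0],[0,0,0],-1]]'
python3 - <<'E'
from h import *
print(needle(get("top")["image"]))
E
python3 -m pendant '[[[0,0,0],[0,0,0],-0.1],[[0,0,0],[0,0,0],0.1],[[0,0,0],[0,0,0],0.4],[[0,0,0],[0,0,0],0.5],[[0,0,0],[0,0,0],0.5]]'
python3 - <<'E'
from h import *
print(needle(get("top")["image"]))
E
python3 -m pendant '[[[0,0,-0.1],[0,0,0],0.5],[[0,0,-0.2],[0,0,0],0.5],[[0,0,-0.25],[0,0,0],0.5],[[0,0,-0.25],[0,0,0],0.5],[[-0.3,0,0],[0,0,0],0.5],[[0,0,0],[0,0,0],0.5],[[0,0,0],[0,0,0],0.5]]'
python3 - <<'E'
from h import *
t=get("top");print(needle(t["image"]));cv2.imwrite("pics/p5.png",crop(t,160,95,100,145,4))
E
```

```text
time_s: 14.25
tool_pos: [540.0, 170.8, 35.4]
ee_rot: [[0.971, -0.24, -0.005], [-0.24, -0.971, 0.001], [-0.005, 0.001, -1.0]]
contact_force: [-12.5, 3.0, 16.4]
opening: 22.2
grip_force: 50.1
('c 219.3 123.1 ax 22.6 30.0', 'needle -1.0', [(-15, 35), (-1, 97), (17, 41)])
time_s: 14.8
tool_pos: [544.0, 168.8, 34.5]
ee_rot: [[0.97, -0.243, -0.0], [-0.243, -0.97, -0.0], [-0.0, 0.0, -1.0]]
contact_force: [-0.4, -0.5, 1.0]
opening: 64.1
grip_force: 0.0
('c 219.3 123.1 ax 22.6 30.1', 'needle -1.4', [(-15, 34), (-2, 98), (17, 43)])
time_s: 15.55
tool_pos: [499.5, 180.2, 155.0]
ee_rot: [[0.971, -0.241, 0.0], [-0.241, -0.971, -0.0], [0.0, -0.0, -1.0]]
contact_force: [0.2, -1.4, 0.8]
opening: 64.2
grip_force: 0.0
('c 219.2 123.2 ax 22.2 30.0', 'needle -0.4', [(-15, 26), (-1, 93), (18, 32)])
```

View pics/p5.png

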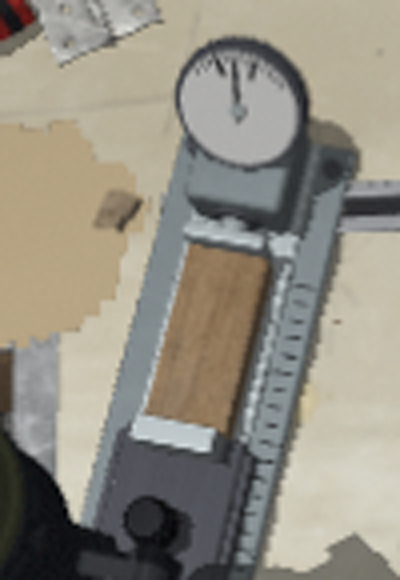

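The needle at (235,85) stands about midway between the two heavy marks. The offcut is nipped straight between jaw and anvil, and the gripper is clear. Handing in.

```bash
python3 -c "
from station import arm
print(arm.finish_job())"
```

```text
the job is handed in; nothing more can be done
None
```

The offcut lies flat and lengthwise, nipped between jaw and anvil, with the needle about midway between the heavy marks and the arm clear; I handed the job in at about 15.6 s, and no verdict came back.

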